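# Hang the triptych wing on its pintles

## Task

Take the loose gilded wing, the tall frame with two hinge sockets on its edge, out of the drying rack and hang it on the two upright pintles at the edge of the standing centre panel: lower both sockets onto both pintles at once until the wing sits fully home, without forcing or dropping it. Let go and leave it hanging opened out, roughly in line with the centre panel. Leave the two other frames in the rack and the other things on the bench as they are.

Things in the scene. Friction and masses are not known exactly. Their poses are not given: they have to be found in the camera images.
- wing: The loose wing: upright gilded frame 110 mm wide (its y), 170 high (its z), 18 thick (its x), about 0.35 kg, solid: pinch it across its thickness, anywhere in its top 60 mm. Origin: centre of underside. Two steel hinge sockets on its -y edge. Starts upright, underside 10 mm above the bench, in any one of the rack's three slots. The other two frames are lower and have no sockets.
- wing_socket (a point): Centre of the lower face of the wing's lower socket (wing frame 0, -73, 30 mm); axes as the wing's. The two sockets are upright steel tubes on this one vertical axis, outer diameter 22 mm, hole 12 mm right through, 20 mm high, on 8 mm thick webs that hold them clear of the wing's edge; the upper one's lower face is 95 mm higher.
- panel: The triptych's fixed centre panel: gilded frame 180 mm wide (its y), 22 thick (its x), top 201 above the bench, on a 70 x 190 x 16 mm foot. Origin: centre of the foot's underside. Two pintles stand beyond its +y edge (y = 90 mm) on slotted brackets: see edge_low, edge_high. With the wing home and in line, the wing's axes are parallel to the panel's and its underside is 30 mm above the bench.
- edge_low (a point): Point on the panel's +y edge (panel frame 0, 90, 60 mm), beside the lower pintle; axes as the panel's. A steel bracket stands out from the edge there, with an upright pintle: diameter 9 mm, 18 mm high, its top 2.5 mm tapering to a 7 mm flat tip, on a collar of diameter 18 mm. The collar's upper face, where the socket comes to rest, is 60 mm above the bench, the tip 78 mm.
- edge_high (a point): Beside the upper pintle (panel frame 0, 90, 155 mm); collar face 155 mm above the bench, tip 173 mm, underside of the bracket 146 mm: so the lower socket must come in sideways between the lower tip and the upper bracket. Both pintles share one vertical axis at panel x = 0.
- edge_mid (a point): Point on the panel's +y edge, panel frame 0, 90, 108 mm; axes as the panel's. The brackets are screwed here through slots, both set alike: the pintles' axis stands anywhere from 15 to 37 mm outside the edge (panel y = 105 to 127 mm). The setting differs each time, is not measured and is too tight to shift by hand: find it by sight or touch.
- rack: Fixed wooden drying rack, base 210 (its x) x 110 (its y) x 10 mm. Three slots 21 mm wide across its x, at x = -65, 0 and +65 mm, each between two pairs of upright boards 6 mm thick, 70 mm long in y, 55 mm high above the bench. Frames stand in the slots on the base, their x and y axes along the rack's. Origin: centre of its underside.
- frame_a: Plain gilded frame 100 wide x 120 high x 18 mm without sockets, standing in another slot of the rack; leave it. Origin: centre of its underside.
- frame_b: Like frame_a, in the third slot; leave it. Origin: centre of its underside.
- jar: Closed jar, 60 mm in diameter, 75 mm high; leave it. Origin: centre of underside.
- pot: White bowl, 90 mm in diameter, 50 mm high; leave it. Origin: centre of underside.
- brush: Flat brush lying on the bench; leave it. Origin: under its middle, x along it.
- burnisher: Burnishing tool with a wooden handle and a hooked stone tip, 170 mm long, 16 mm thick, lying; leave it. x along it, to the tip.
- sample: L-shaped corner sample of gilt moulding, arms 120 and 100 mm long, 35 mm wide, 23 mm high; leave it. Origin: under the middle of its longer arm.
- block: Wooden block 60 x 50 x 35 mm; leave it. Origin: centre of underside.
Not all that is in view belongs to the job. What is shaped like the wing but red is not meant.

How it is judged:
By the outcome, as a careful person would: the job done as asked, in the order asked, and still so for the second after the job is handed in, with the robot touching nothing.
It also fails if it takes over 48 s, if anything falls off the work surface, if the arm or the gripper's body presses on something with over 40 N, if the wrist force passes 120 N, or if a joint passes its speed limit or range.

## Robot

A 6-joint arm with a two-finger parallel gripper is mounted at the origin on the work surface. World frame = base frame: x ahead of the robot, y to its left, z up, the work surface at z = 0. Lengths are in m, angles in rad, forces in N, time in s.
With the tool pointing down it reaches from about 0.325 to 0.9 m from the base axis. Payload 6.1 kg.
Tool frame: the origin (TCP) lies midway between the tips of the shut fingers; the grasp point (between the pads) lies 19 mm behind it; x points along the fingers, y is the direction in which the jaws open and shut, and the axes are right-handed (so a half turn about x gives the same grasp; the last joint's range is limited). The gripper opens to 85 mm and grips with 20 to 120 N. Pads are 22 mm wide; open, the fingers measure 114 mm over their backs; the gripper's body (76 mm by 85 mm) begins 54 mm behind the grasp point. The pads swing forward as they close: fully open they stand 13 mm farther back than shut.
Start: joints at [-1.45, 0.22, 1.526, -0, 1.395, -0.126], TCP at [0.153, -0.606, 0.231] pointing down, gripper open.
Joint ranges: [-2.98, 2.98], [-0.91, 2.08], [0.09, 2.57], [-1.24, 4.39], [0.2, 2.65], [-2.68, 2.68]. Speed limits (rad/s): [2.57, 2.57, 3.01, 3.14, 3.14, 3.14].

## Interface

Orientations are given as [roll, pitch, yaw] about the fixed x, y, z axes, in that order (R = Rz(yaw) Ry(pitch) Rx(roll)).
In Python, from plant import movep, move_l, set_joints, gripper_to, hold, inverse_kinematics, observe, get_image, get_calibration, Unreachable, job_done gives the robot as it stands. Calls block until the motion is done:
- movep(position, orientation): joint-space move of the TCP to a pose.
- move_l(position, feed=0.15, rotation=None, max_force=None): straight line of the TCP; rotation=None keeps the orientation; feed is the mean speed in m/s. With max_force (N) it stops when the force on the tool has changed by that much, and returns True; else False.
- set_joints(angles): joint-space move.
- gripper_to(opening, f_grip=None): finger opening in m; f_grip is the grip in N (None keeps the last); returns when the fingers have stopped.
- hold(seconds).
- inverse_kinematics(position, orientation): joint angles nearest the present ones, or None.
- observe(): the state.
- get_image(name): name is "side" or "top"; returns (picture, depth): 384x512x3 uint8, red, green, blue; 384x512 float32, m along the optical axis (not along the pixel's ray), 0 where there is no reading.
- get_calibration(name): a dict with "intrinsics" (3x3 intrinsics, pixels), "world_from_camera" (4x4, takes a point from camera to world coordinates). Camera axes: x right, y down, z forward; pixel columns grow to the right and rows downward; lengths in m; the calibration is good to about 2 mm. A picture is of the moment at which its call begins. get_calibration takes no time and is no camera call.
A pose or a line that the arm cannot do raises Unreachable and nothing moves.
- job_done(): hands the job in, once; it reports no verdict.
The state is a dict: "time_s": time; "q": joint angles; "joint_velocities": joint speeds; "joint_torque": joint torques, N m; "eef_pos": TCP position; "tcp_rot": TCP orientation; "ft_force": force on the tool from outside, world axes, zero at the start; "torque": the same for the moment, N m; "opening": finger opening in m.
Only numpy, scipy, OpenCV 4.12 (cv2) and the standard library are available. Lean on these libraries where they do the work, as an engineer would, in place of code of your own. Each camera call takes 0.05 s, during which the arm holds its last target.

## Working session

There is one attempt and no reset: what is moved stays moved. The work goes in short steps, each a Python script; the robot and the scene stay as the last script left them, time stands still between calls to the robot, and variables do not carry over. Pictures are saved under pics/ and viewed, and the job is handed in when it is done.

```bash
ls; mkdir -p pics; cat > h.py <<'E'
import numpy as np, cv2
from plant import *
def snap(n,tag):
    im,d=get_image(n); cv2.imwrite(f'pics/{tag}.png',im[:,:,::-1]); np.savez(f'{tag}.npz',im=im,d=d)
def load(tag):
    z=np.load(f'{tag}.npz'); return z['im'],z['d']
def cloud(n,d):
    c=get_calibration(n);K=np.array(c['intrinsics']);T=np.array(c['world_from_camera'])
    v,u=np.mgrid[:d.shape[0],:d.shape[1]]
    p=np.stack([(u-K[0,2])/K[0,0]*d,(v-K[1,2])/K[1,1]*d,d],-1)
    w=p@T[:3,:3].T+T[:3,3]; w[d==0]=np.nan
    return w
E
python3 - <<'E'
from h import *
snap('side','s0');snap('top','t0')
for n in('side','top'):
    c=get_calibration(n);print(n,np.round(c['intrinsics'],1).tolist(),np.round(c['world_from_camera'],3).tolist())
o=observe();print(o['time_s'],o['tcp_rot'],o['opening'],o['ft_force'])
E
```

```text
pics
side [[359.7, 0.0, 256.7], [0.0, 359.7, 194.3], [0.0, 0.0, 1.0]] [[-0.954, -0.212, 0.212, 0.288], [-0.299, 0.717, -0.629, 0.754], [-0.019, -0.664, -0.747, 1.03], [0.0, 0.0, 0.0, 1.0]]
top [[465.7, 0.0, 260.1], [0.0, 465.7, 196.3], [0.0, 0.0, 1.0]] [[-0.021, -0.978, 0.21, 0.272], [-1.0, 0.022, -0.001, -0.045], [-0.004, -0.21, -0.978, 1.45], [0.0, 0.0, 0.0, 1.0]]
0.1 [-1.70850047  1.56907118  1.67989644] 0.08520199919572558 [ 0.05676716 -0.08381611 -0.17736899]
```

View pics/s0.png

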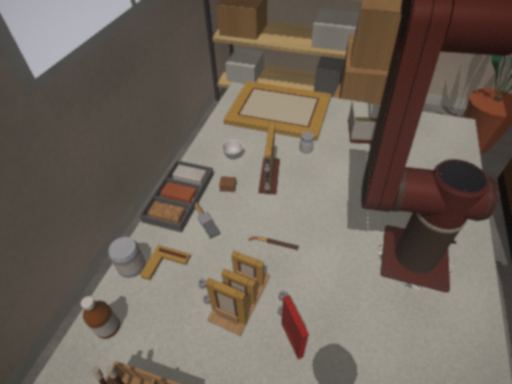

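View pics/t0.png

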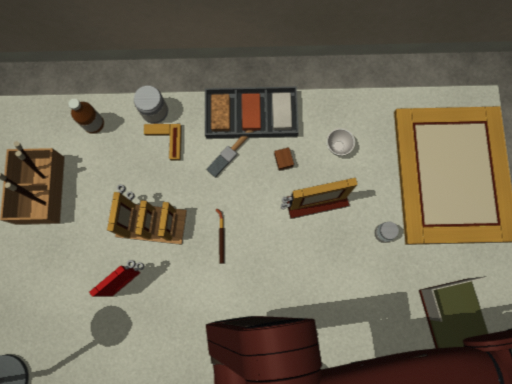

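The top view shows the wing in the leftmost rack slot at about (122,212), with its sockets at (125,192). The panel is at (320,197) with its pintles at about (287,203). I'll enlarge both.

```bash
python3 - <<'E'
from h import *
im,d=load('t0');W=cloud('top',d)
def crop(im,u0,v0,w,h,s,t): cv2.imwrite(f'pics/{t}.png',cv2.resize(im[v0:v0+h,u0:u0+w,::-1],None,fx=s,fy=s,interpolation=cv2.INTER_CUBIC))
crop(im,100,175,100,75,8,'c1'); crop(im,270,165,100,75,8,'c2')
im2,d2=load('s0');crop(im2,190,240,100,75,8,'c3');crop(im2,230,120,100,80,7,'c4')
# depth clusters
for nm,(u0,v0,u1,v1) in dict(wing=(100,175,195,250),pan=(270,165,365,225)).items():
    w=W[v0:v1,u0:u1].reshape(-1,3)
    for lo,hi in((.005,.03),(.05,.07),(.11,.14),(.14,.165),(.165,.19),(.19,.22)):
        s=w[(w[:,2]>lo)&(w[:,2]<hi)]
        if len(s)>5:
            r=cv2.minAreaRect((s[:,:2]*1000).astype(np.float32));print(nm,lo,hi,len(s),np.round(np.median(s,0),4),np.round(r[0],1),np.round(r[1],1),round(r[2],1))
E
```

```text
wing 0.005 0.03 904 [0.4935 0.2719 0.0097] [542.5 313.4] [301.4 239.4] 89.9
wing 0.05 0.07 359 [0.5066 0.2952 0.0566] [518.7 291.9] [155.3 136.8] 84.5
wing 0.11 0.14 669 [0.5004 0.292  0.1283] [514.3 293.9] [146.3 134.4] 81.6
wing 0.14 0.165 149 [0.5446 0.3548 0.1519] [526.2 360.6] [ 22.2 138.1] 82.4
wing 0.165 0.19 307 [0.511  0.3609 0.1784] [511.9 361.4] [ 20.5 109.6] 81.5
pan 0.005 0.03 748 [ 0.5425 -0.2175  0.0144] [ 584.9 -227.3] [300.4 191.8] 88.6
pan 0.05 0.07 109 [ 0.5459 -0.1887  0.0593] [ 548.3 -210. ] [ 16.9 205. ] 5.7
pan 0.11 0.14 121 [ 0.553  -0.2271  0.1247] [ 550.9 -225.8] [  9.7 181.1] 8.6
pan 0.14 0.165 131 [ 0.5458 -0.1705  0.1533] [ 550.9 -210.2] [ 17.3 207.2] 7.1
pan 0.165 0.19 97 [ 0.5467 -0.2034  0.1808] [ 548.8 -213.1] [ 17.4 203.2] 5.2
pan 0.19 0.22 543 [ 0.5599 -0.2249  0.2003] [ 560.7 -225.7] [ 23.2 180.8] 11.0
```

View pics/c1.png

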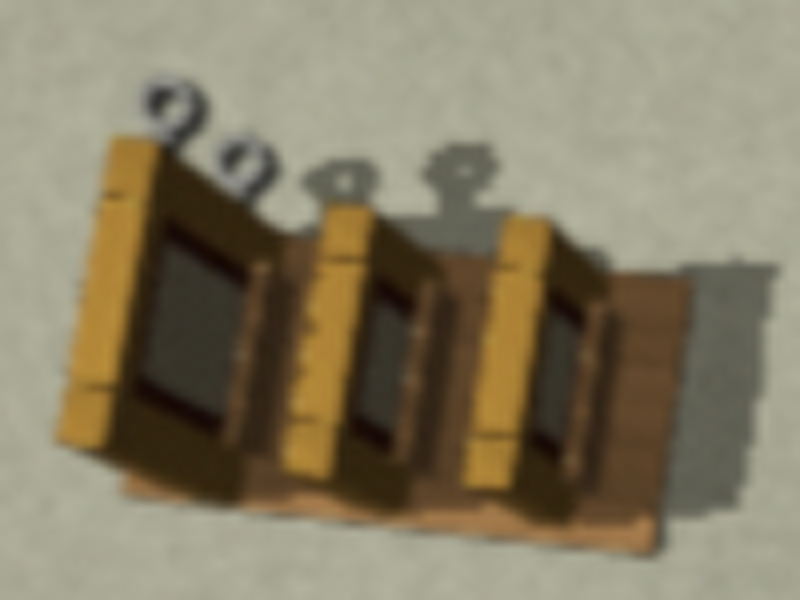

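View pics/c2.png

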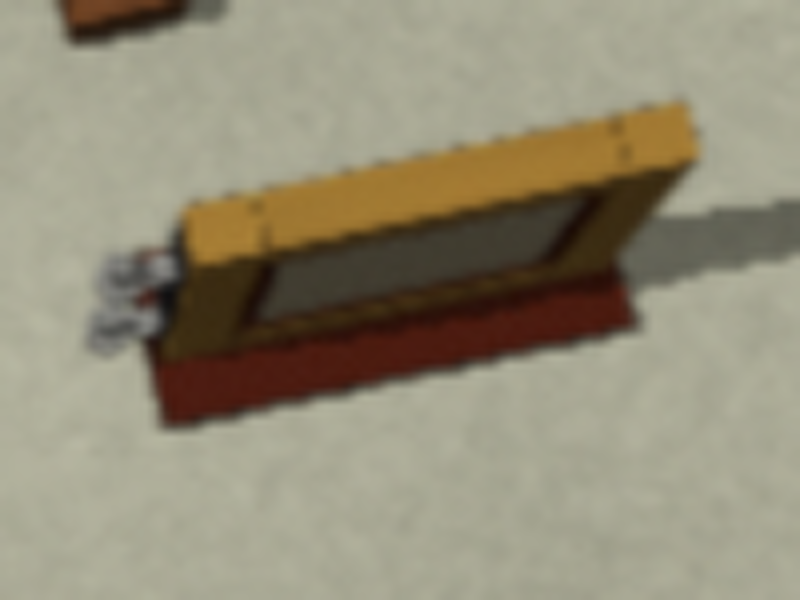

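View pics/c4.png

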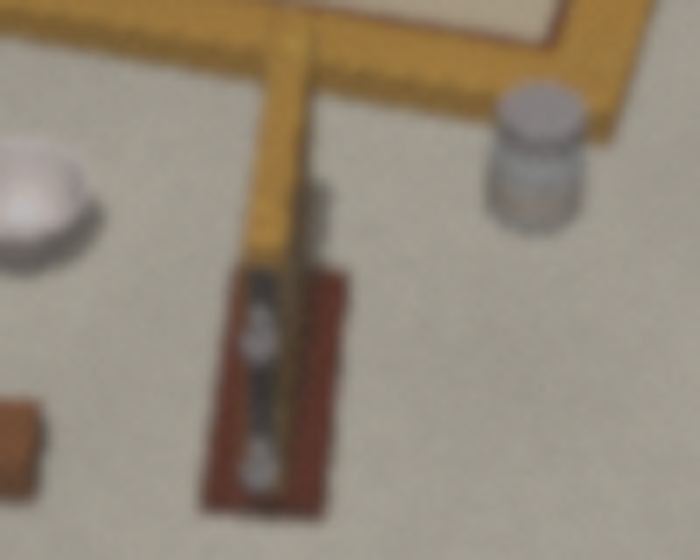

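View pics/c3.png

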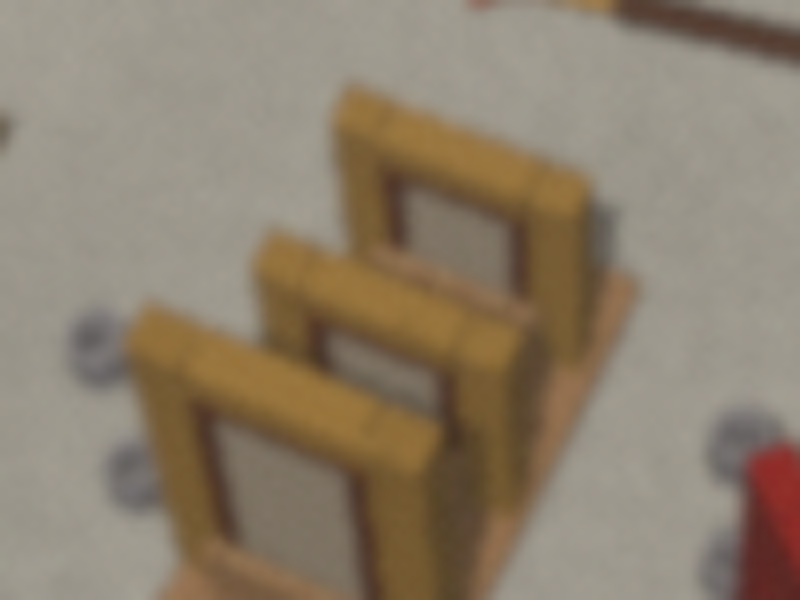

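```bash
cat >> h.py <<'E'
def rays(n,uv,z):
    c=get_calibration(n);K=np.array(c['intrinsics']);T=np.array(c['world_from_camera'])
    uv=np.atleast_2d(uv).astype(float)
    r=np.c_[(uv[:,0]-K[0,2])/K[0,0],(uv[:,1]-K[1,2])/K[1,1],np.ones(len(uv))]@T[:3,:3].T
    return T[:3,3]+r*((z-T[2,3])/r[:,2])[:,None]
def proj(n,P):
    c=get_calibration(n);K=np.array(c['intrinsics']);T=np.array(c['world_from_camera'])
    p=(np.atleast_2d(P)-T[:3,3])@T[:3,:3]; return np.c_[p[:,0]/p[:,2]*K[0,0]+K[0,2],p[:,1]/p[:,2]*K[1,1]+K[1,2]]
def topface(n,tag,z,x0,x1,y0,y1,tol=.006):
    im,d=load(tag);W=cloud(n,d)
    m=(abs(W[...,2]-z)<tol)&(W[...,0]>x0)&(W[...,0]<x1)&(W[...,1]>y0)&(W[...,1]<y1)
    m=cv2.morphologyEx(m.astype(np.uint8),cv2.MORPH_OPEN,np.ones((2,2)))>0
    v,u=np.nonzero(m);P=rays(n,np.c_[u,v],z)[:,:2]*1000
    r=cv2.minAreaRect(P.astype(np.float32)); c=P.mean(0);_,s,V=np.linalg.svd(P-c,full_matrices=False)
    a=np.degrees(np.arctan2(V[0,1],V[0,0]))%180
    print(n,len(P),'mean',c.round(1),'L,W est',(s/np.sqrt(len(P))*np.sqrt(12)).round(1),'axis',a.round(2),'rect',np.round(r[0],1),np.round(r[1],1),'meanz',W[...,2][m].mean().round(4))
    return c,a
E
python3 - <<'E'
from h import *
for n,t in(('top','t0'),('side','s0')):
    topface(n,t,.201,.45,.65,-.36,-.1); topface(n,t,.18,.42,.6,.3,.45)
    im,d=load(t);W=cloud(n,d)
    # points in panel frame beyond the edge
    c=np.array([.5605,-.2257]);a=np.radians(11);R=np.array([[np.cos(a),-np.sin(a)],[np.sin(a),np.cos(a)]])
    L=(W[...,:2]-c)@R
    m=(L[...,1]>.092)&(L[...,1]<.15)&(abs(L[...,0])<.03)&(W[...,2]>.04)
    v,u=np.nonzero(m)
    for i in range(len(v)):print(u[i],v[i],(L[v[i],u[i]]*1000).round(1),(W[v[i],u[i],2]*1000).round(0),im[v[i],u[i]])
E
```

```text
top 512 mean [ 557.3 -227.6] L,W est [180.   22.6] axis 100.83 rect [ 557.2 -227.7] [ 22.8 179.6] meanz nan
top 247 mean [509.  358.7] L,W est [108.8  18.6] axis 172.25 rect [509.2 358. ] [ 19.8 108.6] meanz nan
292 195 [ 3.4 92.1] 180.0 [62 53 40]
291 196 [ 7.3 92.2] 149.0 [66 62 58]
292 196 [ 1.6 92.2] 175.0 [50 43 34]
283 197 [  8.1 115.7] 155.0 [140 139 130]
284 197 [  7.6 112.8] 154.0 [126 126 120]
285 197 [  4.5 111.3] 167.0 [124 124 117]
286 197 [  1.9 109.5] 177.0 [108 104  97]
287 197 [  6.5 104.2] 151.0 [91 80 73]
288 197 [  5.3 101.7] 154.0 [107  93  86]
289 197 [ 4.8 98.9] 153.0 [130 124 117]
290 197 [ 4.6 95.8] 151.0 [133 131 126]
291 197 [ 3.7 93.2] 153.0 [98 97 94]
283 198 [  5.1 116.4] 156.0 [131 130 125]
284 198 [  1.  115.3] 174.0 [122 121 117]
285 198 [  0.4 112.5] 174.0 [123 123 118]
286 198 [  0.6 109.4] 169.0 [101 101  96]
287 198 [  2.1 105.6] 159.0 [80 79 76]
288 198 [  3.3 101.9] 150.0 [100  98  95]
289 198 [ 1.7 99.6] 155.0 [126 125 121]
290 198 [ 1.1 96.9] 155.0 [132 131 126]
291 198 [ 0.6 94. ] 154.0 [104 104 101]
282 199 [  3.5 119.5] 152.0 [141 141 133]

[... 10611 characters left out ...]
 [106  95  90]
266 186 [  3.5 120.5] 65.0 [108 102 101]
267 186 [  0.5 113.2] 58.0 [108 104 104]
268 186 [ -3.2 112.4] 57.0 [107 103  99]
264 187 [ 11.1 117.6] 56.0 [100  82  77]
265 187 [  7. 122.] 61.0 [106  97  94]
266 187 [  3.8 117. ] 56.0 [109 105 103]
267 187 [ -0.  118.5] 58.0 [112 108 107]
268 187 [ -3.6 116.8] 57.0 [111 105 101]
264 188 [ 10.7 121.9] 56.0 [94 76 72]
265 188 [  6.5 126.8] 61.0 [104  95  93]
266 188 [  3.7 117.6] 52.0 [110 104 104]
267 188 [ -0.3 120.9] 55.0 [110 105 103]
268 188 [ -4.3 124.7] 60.0 [108 100  96]
265 189 [  6.7 125.6] 54.0 [95 81 78]
266 189 [  3.5 120. ] 49.0 [100  91  90]
267 189 [ -0.2 120. ] 49.0 [100  93  90]
268 189 [ -4.2 123.2] 53.0 [97 86 79]
```

```bash
sed -i '/MORPH_OPEN/d' h.py; sed -i 's/tol=.006/tol=.01/' h.py; python3 - <<'E'
from h import *
for n,t in(('top','t0'),('side','s0')):
    topface(n,t,.201,.45,.65,-.36,-.13); topface(n,t,.18,.42,.6,.3,.45)
    # depth bias check on bench
    im,d=load(t);W=cloud(n,d);m=(W[...,0]>.6)&(W[...,0]<.75)&(W[...,1]>-.1)&(W[...,1]<.1);print(n,'z stat',np.nanmedian(W[m][:,2]),np.nanstd(W[m][:,2]))
# wing sockets / panel pins ray at known heights, top cam; crop 100,175 s8 offset
f=lambda x,y,u0,v0,s=8:((x+.5)/s-.5+u0,(y+.5)/s-.5+v0)
print('upper socket top (z .155)',rays('top',f(174,110,100,175),.155).round(4)) 
print('lower socket top (z .060)',rays('top',f(247,167,100,175),.060).round(4))
for a in ((0.5446,.3548,.155),):print(proj('top',a),proj('side',a))
E
```

```text
top 539 mean [ 559.8 -224.6] L,W est [180.4  23.2] axis 100.95 rect [ 559.7 -224.9] [ 23.4 180.4] meanz 0.2001
top 280 mean [511.8 360.8] L,W est [109.4  20.4] axis 172.29 rect [511.9 360.1] [ 21.4 108.7] meanz 0.1784
top z stat -4.410716709535301e-06 0.007373793322353814
side 209 mean [ 559.2 -208.2] L,W est [184.8  22.3] axis 100.77 rect [ 559.7 -210.7] [ 22.1 183.4] meanz 0.1981
side 310 mean [510.6 370.3] L,W est [111.   20.2] axis 172.25 rect [511.7 370.4] [ 20.7 110.6] meanz 0.1773
side z stat -0.0017150488817576637 0.00820376865719445
upper socket top (z .155) [[0.582  0.3505 0.155 ]]
lower socket top (z .060) [[0.5818 0.3506 0.06  ]]
[[119.26067729 201.1766497 ]] [[215.72445683 284.40143808]]
```

```bash
cat >> h.py <<'E'
from scipy.spatial.transform import Rotation as Rn
def ori(a): # tool down, jaw axis at angle a (rad)
    x=np.array([0,0,-1.]);y=np.array([np.cos(a),np.sin(a),0]);return Rn.from_matrix(np.c_[x,y,np.cross(x,y)]).as_euler('xyz')
def show(t=''):
    o=observe();print(t,'t',round(o['time_s'],2),'p',np.round(o['eef_pos'],4),'F',np.round(o['ft_force'],1),'M',np.round(o['torque'],2),'op',round(o['opening'],4));return o
E
python3 - <<'E'
from h import *
for k in(0,180,-180):
    for nm,p,a in(('pick',(.511,.3612,.131),82.1),('lift',(.511,.3612,.29),82.1),('place',(.524,-.041,.15),10.9)):
        q=inverse_kinematics(p,ori(np.radians(a+k)));print(k,nm,None if q is None else np.round(q,2))
E
```

```text
0 pick [ 0.49  0.31  1.62 -0.    1.22 -0.94]
0 lift [ 0.49  0.19  1.45 -0.    1.5  -0.94]
0 place [-0.23  0.06  1.87  0.    1.22 -0.42]
180 pick [ 0.49  0.31  1.62 -0.    1.22  2.2 ]
180 lift [ 0.49  0.19  1.45 -0.    1.5   2.2 ]
180 place None
-180 pick [ 0.49  0.31  1.62 -0.    1.22  2.2 ]
-180 lift [ 0.49  0.19  1.45 -0.    1.5   2.2 ]
-180 place None<sys>:0: UserWarning: Gimbal lock detected. Setting third angle to zero since it is not possible to uniquely determine all angles.
```

```bash
python3 -W ignore - <<'E'
from h import *
a=np.radians(82.1)
gripper_to(.042,40)
movep((.511,.3612,.26),ori(a)); show('above')
print(move_l((.511,.3612,.131),.12,max_force=8)); show('down')
gripper_to(0.0,60); show('grip'); snap('top','t1')
E
```

```text
above t 4.19 p [0.5114 0.3606 0.2599] F [ 0.7 -0.3  0.2] M [-0.05  0.01  0.02] op 0.0423
False
down t 5.42 p [0.5117 0.3616 0.1321] F [0.4 0.2 0.6] M [-0.04 -0.05  0.02] op 0.042
grip t 5.75 p [0.5117 0.3624 0.1322] F [0.3 3.8 2.8] M [ 1.06 -0.24  0.02] op 0.0171
```

```bash
python3 -W ignore - <<'E'
from h import *
o=observe();p=o['eef_pos']
move_l((p[0],p[1],.152),.05); show('lift20')
move_l((p[0],p[1],.29),.15); show('up')
b=np.radians(10.95)
movep((.5138,.0159,.29),ori(b)); show('stage')
move_l((.5138,.0159,.195),.12); hold(.3); show('stage low')
snap('top','t2');snap('side','s2')
im,d=load('t2');cv2.imwrite('pics/c5.png',cv2.resize(im[160:235,210:310,::-1],None,fx=8,fy=8,interpolation=cv2.INTER_CUBIC))
im,d=load('s2');cv2.imwrite('pics/c6.png',cv2.resize(im[130:230,210:330,::-1],None,fx=6,fy=6,interpolation=cv2.INTER_CUBIC))
E
```

```text
lift20 t 6.38 p [0.5114 0.3624 0.1516] F [-1.5  4.3 -1.6] M [1.03 0.14 0.03] op 0.0174
up t 7.44 p [0.5111 0.3618 0.2881] F [-0.7 -0.2 -4.3] M [ 0.01 -0.    0.02] op 0.017
stage t 8.75 p [0.514  0.0167 0.29  ] F [ 0.4  0.3 -3.4] M [ 0.04 -0.04 -0.02] op 0.0174
stage low t 9.99 p [0.5142 0.0158 0.1957] F [-0.1 -0.4 -4.4] M [-0.01 -0.    0.01] op 0.017
```

View pics/c5.png

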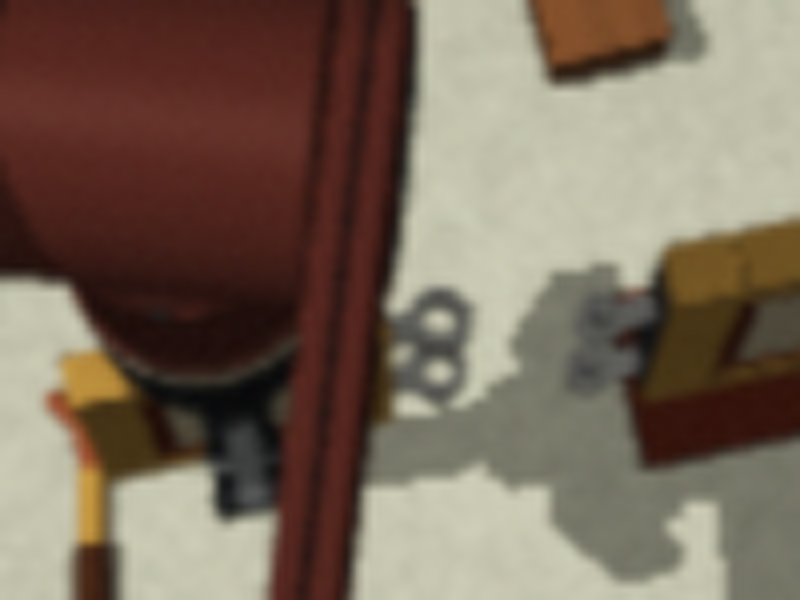

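View pics/c6.png

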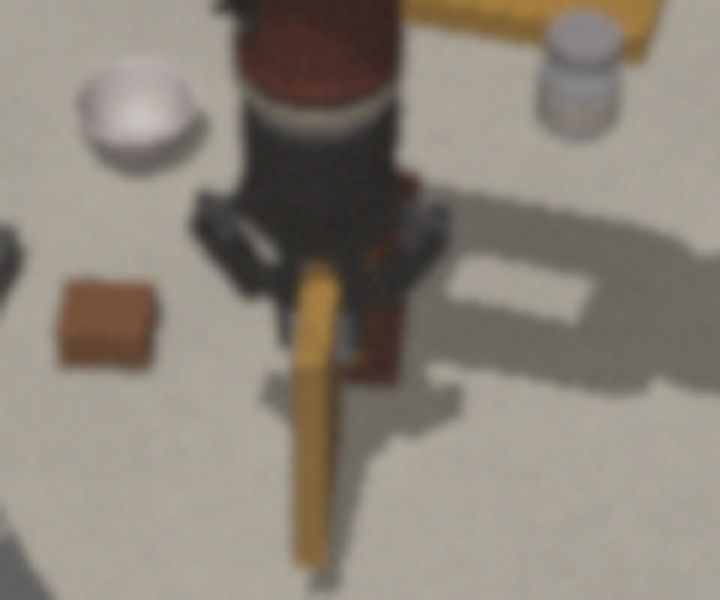

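```bash
cat > ov.py <<'E'
from h import *
import sys
th=np.linspace(0,2*np.pi,60)
def circ(c,r,z): return np.c_[c[0]+r*np.cos(th),c[1]+r*np.sin(th),np.full(60,z)]
def overlay(n,tag,u0,v0,w,h,s,curves,out):
    im,_=load(tag);a=np.ascontiguousarray(im[v0:v0+h,u0:u0+w,::-1]);a=cv2.normalize(a,None,0,255,cv2.NORM_MINMAX);a=cv2.resize(a,None,fx=s,fy=s,interpolation=cv2.INTER_CUBIC)
    for P,col in curves:
        q=(proj(n,P)-[u0,v0]+.5)*s-.5; cv2.polylines(a,[np.round(q).astype(np.int32)],False,col,1)
    cv2.imwrite(f'pics/{out}.png',a)
c=np.array([.5605,-.2252]);b=np.radians(10.95);ex=np.array([np.cos(b),np.sin(b)]);ey=np.array([-np.sin(b),np.cos(b)])
E
cat > o1.py <<'E'
from ov import *
pin=c+.1125*ey;print('pin',pin.round(4))
top=[np.r_[c+sx*.011*ex+sy*.09*ey,.201] for sx,sy in((-1,-1),(1,-1),(1,1),(-1,1),(-1,-1))]
cv=[(circ(pin,.009,.155),(0,255,0)),(circ(pin,.0035,.173),(0,0,255)),(circ(pin,.009,.060),(0,255,0)),(circ(pin,.0035,.078),(0,0,255)),(np.array(top),(255,0,0))]
overlay('top','t0',276,186,40,30,20,cv,'o1');overlay('top','t0',270,165,100,60,8,cv,'o1b')
overlay('side','s0',250,140,40,55,10,cv,'o1s')
tcp=observe()['eef_pos'];so=tcp[:2]-.073*ey;un=tcp[2]-.1222;print('sock',so.round(4))
cv=[(circ(so,r,un+z),k) for z in(50,145) for r,k in((.011,(0,255,0)),(.006,(0,0,255))) for z in(z/1000,)]+[(circ(so,.006,un+z),(255,0,0)) for z in(.03,.125)]
overlay('top','t2',250,190,40,30,20,cv,'o2')
E
python3 -W ignore o1.py
```

```text
pin [ 0.5391 -0.1147]
sock [ 0.5278 -0.0558]
```

View pics/o1.png

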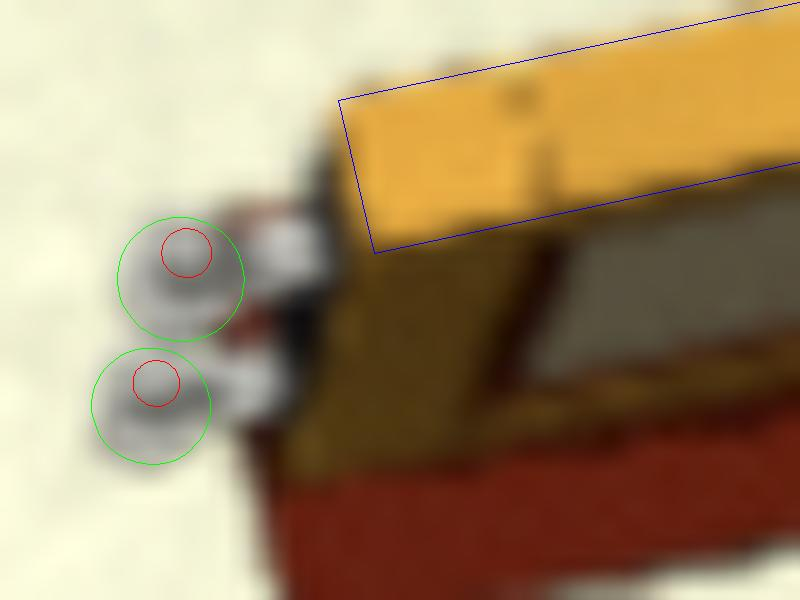

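View pics/o1b.png

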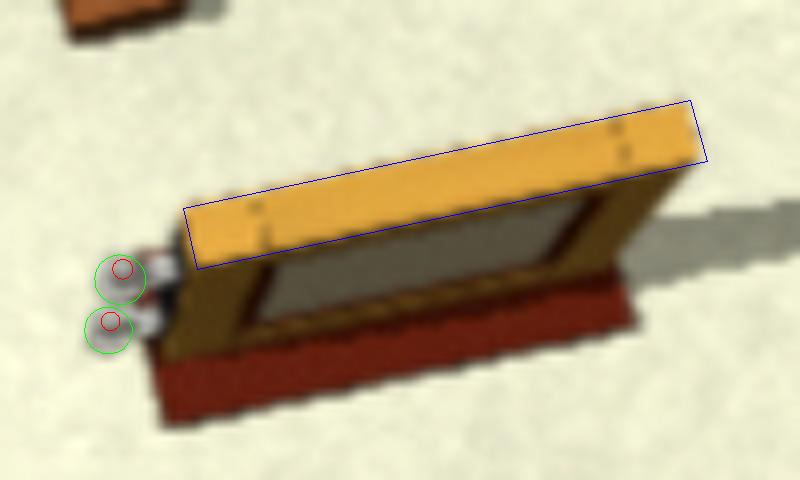

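View pics/o1s.png

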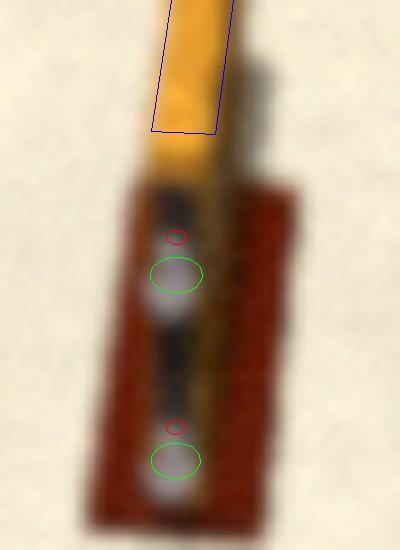

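View pics/o2.png

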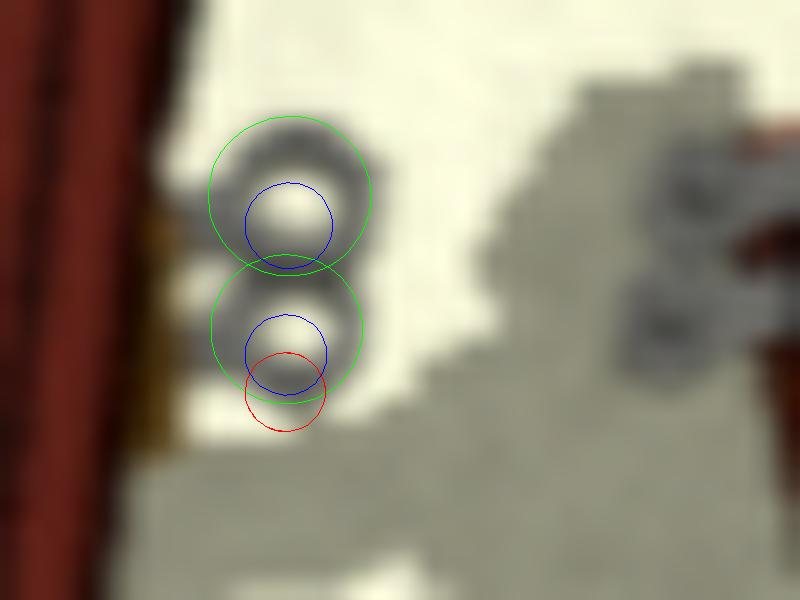

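```bash
cat > o2.py <<'E'
from ov import *
tcp=observe()['eef_pos'];so=tcp[:2]-.073*ey;un=tcp[2]-.1222
im,_=load('t2');g=im.mean(2)
from scipy.optimize import least_squares
# soft rendering of ring: bright background 1, metal dark, for each socket window; fit (dx,dy) + intensities
def mask(c2,r,z,uu,vv):
    P=rays('top',np.c_[uu.ravel(),vv.ravel()],z)[:,:2]; dd=np.hypot(*(P-c2).T); return 1/(1+np.exp((dd-r)/.0009))
for nm,z0 in(('up',.125),('lo',.03)):
    pc=proj('top',np.r_[so,un+z0+.01])[0]
    vv,uu=np.mgrid[int(pc[1])-4:int(pc[1])+4,int(pc[0])-3:int(pc[0])+5]
    G=g[vv,uu].ravel()
    def f(p):
        c2=so+p[:2]; h=mask(c2,.006,un+z0,uu,vv)*mask(c2,.006,un+z0+.02,uu,vv)
        o=np.maximum(mask(c2,.011,un+z0,uu,vv),mask(c2,.011,un+z0+.02,uu,vv))
        w=(1+np.cos(0)) and 1/(1+(np.hypot(uu-pc[0],vv-pc[1])/3.).ravel()**4)
        return (p[2]*(1-o)+p[3]*o*(1-h)+p[4]*h-G)*w
    best=min((least_squares(f,[x,y,190,80,180],x_scale=[.001,.001,50,50,50]) for x in(0,.002) for y in(-.002,0)),key=lambda r:r.cost)
    print(nm,'sock xy',(so+best.x[:2]).round(4),best.x[2:].round(0),best.cost)
E
python3 -W ignore o2.py
sed -i 's/^pin=.*/c=c+np.array([-.0008,0]);pin=c+.1125*ey;print("pin",pin.round(4))/; s/^tcp=.*/tcp=observe()["eef_pos"];so=np.array([.5292,-.0570]);un=tcp[2]-.1222/; s/for z in(z\/1000,)\]/for z in(z\/1000,)]/' o1.py; sed -i '/^cv=\[(circ(so/c cv=[(circ(so,r,un+z),k) for z,r,k in((.145,.011,(0,255,0)),(.145,.006,(0,0,255)),(.125,.006,(255,0,0)),(.05,.011,(0,255,0)),(.05,.006,(0,0,255)),(.03,.006,(255,0,0)))]' o1.py; python3 -W ignore o1.py
python3 -c "
import cv2,numpy as np
cv2.imwrite('pics/o3.png',np.hstack([cv2.imread('pics/o1.png')[:480,:400],cv2.imread('pics/o2.png')[:480,100:500]]))"
```

```text
up sock xy [ 0.5289 -0.0571] [128.  89. 182.] 904.4834415540059
lo sock xy [ 0.5295 -0.0577] [120.  92. 178.] 968.4974287727748
pin [ 0.5383 -0.1147]
```

View pics/o3.png

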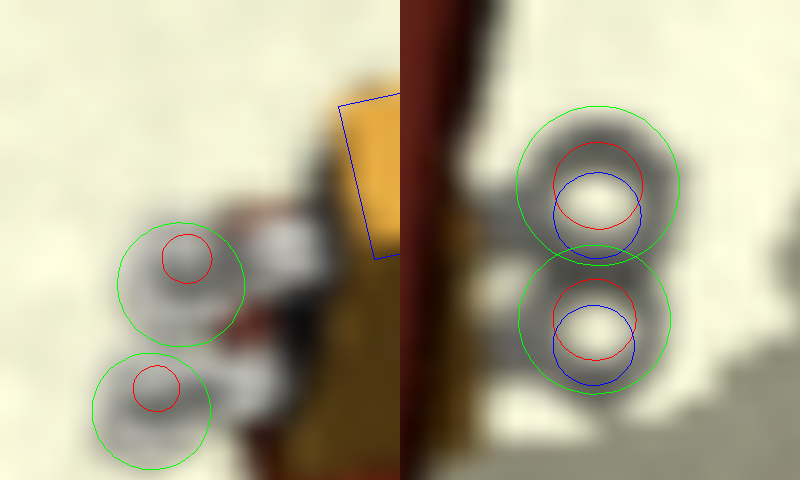

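```bash
python3 -W ignore - <<'E'
from h import *
print(move_l((.5236,-.0417,.195),.06,max_force=6));hold(.3);show('over')
print(move_l((.5236,-.0417,.178),.03,max_force=5));hold(.2);show('just above')
snap('top','t3')
im,d=load('t3');a=cv2.normalize(im[185:215,265:305,::-1],None,0,255,cv2.NORM_MINMAX);cv2.imwrite('pics/c7.png',cv2.resize(a,None,fx=20,fy=20,interpolation=cv2.INTER_CUBIC))
E
```

```text
False
over t 11.52 p [ 0.5236 -0.0415  0.195 ] F [ 0.2  0.4 -3.6] M [ 0.   -0.01 -0.  ] op 0.0174
False
just above t 12.43 p [ 0.5238 -0.0417  0.1783] F [ 0.4 -0.1 -3.9] M [ 0.02 -0.02 -0.03] op 0.0174
```

View pics/c7.png

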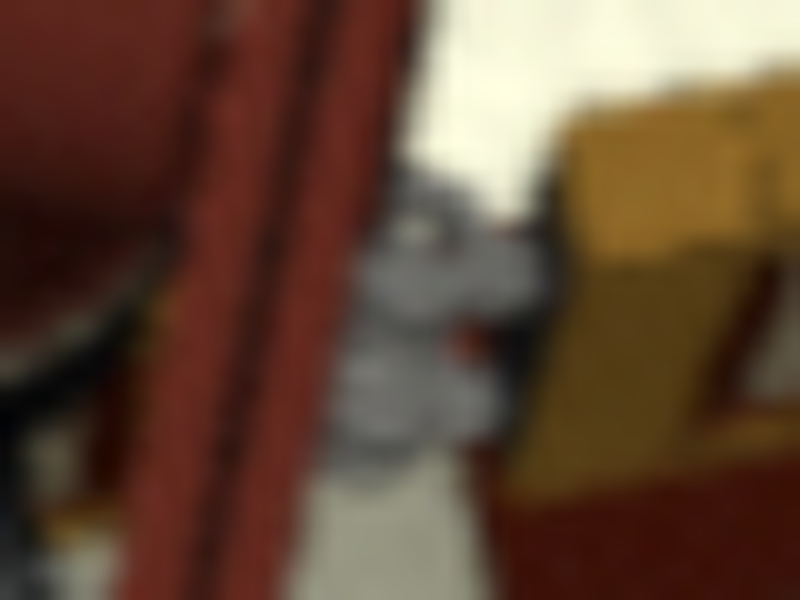

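The upper socket hole at (415,228) in the crop lines up with the upper pintle. I'll try lowering with a small force stop and search around if it meets a tip.

```bash
python3 -W ignore - <<'E'
from h import *
r=move_l((.5236,-.0417,.163),.02,max_force=5);o=show(f'desc {r}')
E
```

```text
desc False t 13.38 p [ 0.5237 -0.0417  0.163 ] F [ 1.7  1.  -4.9] M [ 0.09 -0.15  0.1 ] op 0.0175
```

```bash
python3 -W ignore - <<'E'
from h import *
r=move_l((.5236,-.0417,.149),.02,max_force=6);o=show(f'desc {r}')
E
```

```text
desc True t 13.95 p [ 0.5238 -0.0416  0.1516] F [1.  1.2 3.3] M [-0.36 -0.18  0.09] op 0.0176
```

```bash
python3 -W ignore - <<'E'
from h import *
gripper_to(.042); show('open')
p=observe()['eef_pos']
print(move_l((p[0],p[1],.30),.08,max_force=8)); show('up')
movep((.40,.25,.35),ori(np.radians(82))); show('away')
snap('top','t4');snap('side','s4')
im,d=load('t4');a=cv2.resize(im[160:235,230:370,::-1],None,fx=5,fy=5,interpolation=cv2.INTER_CUBIC)
im,d=load('s4');b=cv2.resize(im[110:240,210:330,::-1],None,fx=3,fy=3,interpolation=cv2.INTER_CUBIC)
cv2.imwrite('pics/c8.png',a);cv2.imwrite('pics/c9.png',b)
topface('top','t4',.200,.45,.65,-.1,.03);topface('top','t4',.201,.45,.65,-.36,-.132)
E
```

```text
open t 14.31 p [ 0.5225 -0.0414  0.1502] F [ 0.4 -0.7  0.1] M [ 0.03 -0.04 -0.  ] op 0.0418
False
up t 16.32 p [ 0.5223 -0.0413  0.2995] F [ 0.3  0.3 -0.3] M [-0.04 -0.01 -0.04] op 0.0417
away t 17.54 p [0.4004 0.2494 0.3497] F [ 0.6  0.  -0.5] M [-0.02 -0.07  0.03] op 0.0421
top 267 mean [517.1 -43.8] L,W est [109.6  18.6] axis 106.12 rect [516.8 -43.7] [ 18.9 109.2] meanz 0.1967
top 538 mean [ 559.7 -224.7] L,W est [180.6  23.3] axis 100.93 rect [ 559.6 -225.2] [ 23.8 179.7] meanz 0.1999
```

View pics/c8.png

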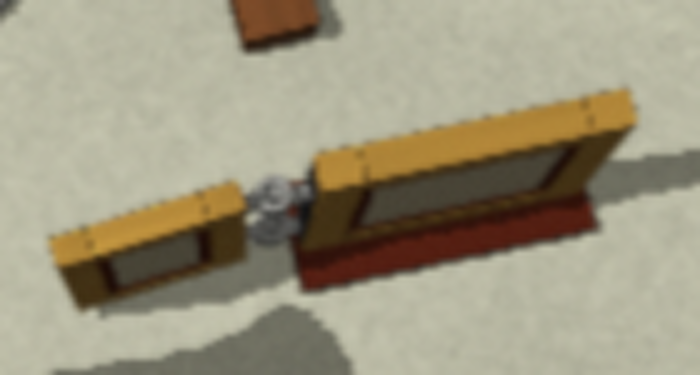

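View pics/c9.png

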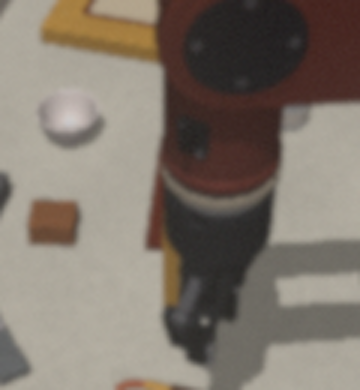

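View pics/t4.png

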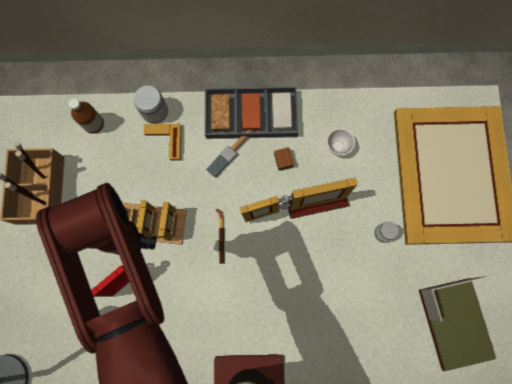

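```bash
python3 -W ignore - <<'E'
from h import *
movep((.35,-.45,.35),ori(np.radians(11)));hold(.5);show('away2')
snap('top','t5');snap('side','s5')
for t in('t4','t5'):topface('top',t,.200,.45,.65,-.1,.03,tol=.015)
im,d=load('t5');W=cloud('top',d);e=W[205:212,245:275].reshape(-1,3);s=e[(e[:,2]>.15)];print('wing top z',np.percentile(s[:,2],[50,75,90]).round(4),len(s))
im,d=load('s5');b=cv2.resize(im[110:240,200:340,::-1],None,fx=4,fy=4,interpolation=cv2.INTER_CUBIC)
cv2.imwrite('pics/c10.png',b)
E
```

```text
away2 t 20.63 p [ 0.3501 -0.45    0.35  ] F [-0.   0.7  0.1] M [-0.02 -0.03  0.01] op 0.0417
top 282 mean [516.5 -43.7] L,W est [109.7  19.7] axis 106.26 rect [516.  -43.9] [ 20.6 109.2] meanz 0.1962
top 282 mean [516.5 -43.8] L,W est [109.5  19.7] axis 106.16 rect [515.9 -43.9] [ 20.8 109.2] meanz 0.1961
wing top z [0.1945 0.1968 0.1991] 144
```

View pics/c10.png

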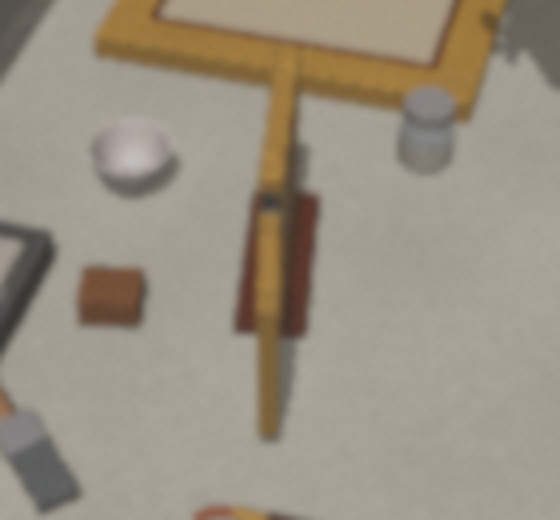

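```bash
python3 -c "
from plant import *
job_done();print('ok')"
```

```text
the job is handed in; nothing more can be done
ok
```

The wing is hanging on both pintles of the centre panel, and I handed the job in after about 21 s of the 48 s allowed. I found the pintle axis by sight, about 22.5 mm outside the panel edge.

**Fitting:** Both sockets went over the pintles on the first try. The downward stop came at a tool height of 151.6 mm, where I expected about 152.2 mm for fully home. The wrist never read more than about 5 N on any axis at the points I checked. I then opened the gripper and moved the arm clear.

**Last checks:**
- **Angle:** The wing stands about 5° off the panel's line. It had not moved in a second picture about 3 s later.
- **Rack and bench:** The two other frames are still in the rack, and nothing else on the bench looks moved.
- **Height:** The depth camera put the wing's top about 4 mm below the nominal 200 mm. I think this is camera bias plus a little sag from the hinge play. It disagrees slightly with the tool height, and I did not check it further.

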